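# Fit a nut setter in the screwdriver's chuck

## Robot

A 6-joint arm with a two-finger parallel gripper is mounted at the origin on a cart in front of the work surface, level with it; the furniture and walls round the work are solid. World frame = base frame: x ahead of the robot, y to its left, z up, the work surface at z = 0. Lengths are in m, angles in rad, forces in N, time in s.
With the tool pointing down it reaches from about 0.35 to 0.975 m from the base axis. Payload 4.9 kg.
Tool frame: the origin (TCP) lies on the centre line of the jaws, within the pads' length; the fingertips stand 14 mm ahead of it and the grasp point (between the pads) lies 5 mm behind it (manip.nose_length is the distance from the TCP to the fingertips, in m); z points along the fingers, y is the line along which they close (so a half turn about z gives the same grasp; the last joint's range is limited). The gripper opens to 85 mm and grips with 20 to 120 N. Pads are 22 mm wide; open, the fingers measure 114 mm over their backs; the gripper's body (76 mm by 85 mm) begins 54 mm behind the grasp point. The pads swing forward as they close: fully open they stand 13 mm farther back than shut.
Start: joints at [-1.428, 0.053, 1.613, -0, 1.476, -0.119], TCP at [0.162, -0.604, 0.245] pointing down, gripper open.
Joint ranges: [-3.01, 3.01], [-1.01, 2.22], [0.06, 2.58], [-1.02, 4.17], [0.09, 2.62], [-3.14, 3.14]. Speed limits (rad/s): [2.57, 2.57, 3.14, 3.14, 3.14, 3.14].

## Interface

Orientations are given as a unit quaternion [w, x, y, z].
In Python, from plant import manip, imaging gives the robot as it stands.
- The arm moves only by the tool play_rows, never from a script. Its argument "commands" is a list of rows, each a list of 6 numbers: the shift along the tool's x, y, z in mm, then the turn, a rotation vector about the tool's x, y, z in degrees. A call has 1 to 5 rows; each row shifts and turns the commanded pose from where the row before left it, along the tool's axes as they then stand; what a row does not reach is not made up. A row lasts 1/12 s, in which the tool goes at most 41.7 mm and 7.16 degrees, less where a joint would pass 70% of its speed; a pose out of reach is approached as far as the arm can. A call is refused whole if a number of a shift passes 41.7 or a number of a turn 7.16, either way. A call with a gripper value outside its range is refused whole. "hand" is the finger opening in mm, from 0 to 85.4, set as the call begins (left out, the last holds). The fingers move at their own pace and stop on an object; the grip force is fixed at half the most. Time passes only in rows, so rows that do not move let the fingers close. It gives the time, the measured TCP pose, the force, the opening and the grip force at its end, in the units of the state.
- manip.state(): the state, without advancing time (a new reading comes with each control period).
- imaging.grab_frame(name): name is "scene" or "top"; returns a dict with "image" (480x640x3 uint8, red, green, blue), "fx", "fy", "cx", "cy" (pixels), "k1" (the pictures are not rectified: a ray, as slopes to the right and down, at radius r is drawn at 1 + k1 r^2 times it, then the intrinsics apply), "R" (3x3) and "t" (3): a world point X has camera coordinates R X + t. Camera axes: x right, y down, z forward; pixel columns grow to the right and rows downward; lengths in m; the calibration is good to about 2 mm. A picture is of the moment at which its call begins. There is no depth.
- manip.job_done(): hands the job in; it is judged then, once.
The state is a dict: "time": time; "joint_pos": joint angles; "joint_vel": joint speeds; "joint_efforts": joint torques, N m; "tool_pos": TCP position; "tool_rot": TCP orientation; "contact_force": force on the tool from outside, world axes, zero at the start; "ft_torque": the same for the moment, N m; "gripper_width": opening from 0.0 (shut) to 1.0 (fully open); "grasp_force": force on a finger pad.
Only numpy, scipy, OpenCV 4.12 (cv2) and the standard library are available. Lean on these libraries where they do the work, as an engineer would, in place of code of your own. Each camera call takes 0.05 s, during which the arm holds its last target. There are 200 camera calls.

## Task

Take the nut setter with the red band out of the bit block and set its shank fully home in the open chuck of the cordless screwdriver that stands in its charger. Then turn the knurled chuck sleeve clockwise, by feel, until the jaws hold the shank firmly and the bit stands upright and home; do not ram the bit in and do not over-tighten the sleeve. Leave the other two nut setters in the block, leave the washer tin, stain bottle and tube where they are, and let go.

Things in the scene. Friction and masses are not known exactly. Their poses are not given: they have to be found in the camera images.
- setter_red: nut setter with a red band round its steel barrel; barrel 18 mm across, 28 mm long, above a round shank 8 mm across, 34 mm long (62 mm in all, 60 g). Origin at the lower end of the shank, z along the axis toward the barrel (z = 34 to 62 mm). It starts upright in a hole of the bit block, origin 4 mm above the work surface, barrel 38 to 66 mm above it; the end of the shank is chamfered 0.8 mm
- setter_blue: the same nut setter with a blue band, to be left in the block; same origin and axes
- setter_yellow: the same nut setter with a yellow band, to be left in the block; same origin and axes
- bit_block: grey bit block fixed to the surface, 44 x 132 x 30 mm (x, y, z), origin at the centre of its underside; three holes in a row along its y axis at y = -40, 0 and +40 mm, 9.2 mm wide and 26 mm deep. Which nut setter stands in which hole varies
- screwdriver: teal stick-shaped cordless screwdriver standing nose up in a black charging cradle (foot 88 x 84 mm), fixed; origin at the centre of the foot's underside, on the work surface, z up along the chuck's axis, switch toward -x. Body 48 mm across up to z = 128 mm, collar 36 mm across up to z = 135 mm, above it the chuck sleeve
- sleeve: knurled dark sleeve with two bright rings, 34 mm across, z = 136.5 to 171.5 mm. Turned clockwise seen from above it draws the jaws in, 3 mm of radius per rad. Its opening at the start is unknown: 0.4 to 1.2 rad until the jaws touch the shank. Running free it takes 0.2 Nm; the moment then climbs: 0.12 Nm more is barely gripping, 0.2 to 0.3 firm, over 0.36 over-tight. It stays where left
- collet_body: fixed steel inside of the chuck: bright nose bush on top (26 mm across, its hole 10.2 mm wide with a 1.8 mm lead-in chamfer) and the flat floor of the bore; origin as the screwdriver's
- jaw_1: one of three small steel jaws round the bore, between z = 150 and 168 mm; at the start they leave 1.2 to 3.6 mm round the shank. Origin as the screwdriver's
- jaw_2: second jaw
- jaw_3: third jaw
- nose (a point): centre of the top of the chuck's nose bush, on the axis, 174 mm above the work surface: the mouth of the bore
- bore_floor (a point): centre of the floor of the bore, 30 mm below the nose, 144 mm above the work surface. With the shank fully home its end stands here, its barrel begins 4 mm above the nose and its top is 206 mm above the surface
- sleeve_grip (a point): point on the chuck's axis at 158 mm above the work surface, the height at which to grip the sleeve from above with the bit between the fingers
- washer_tin: flat round tin with a red lid, 62 mm across, 24 mm high, a bystander
- stain_dropper: small brown dropper bottle, 102 mm high, a bystander
- grease_tube: white tube lying down, 45 x 146 x 30 mm, a bystander

How it is judged:
On the way, in this order (a step that is already met when the one before it is completed fails the run):
1. the red nut setter stands with its shank fully home in the chuck's bore (z of setter_red in the frame of bore_floor below 0.0015 m and horizontal distance between setter_red and bore_floor below 0.003 m and angle between setter_red's own z axis and vertical below 0.15 rad), for 0.2 s.
2. the three jaws grip the shank (contact force between each of jaw_1, jaw_2, jaw_3 and setter_red above 12 N), for 0.2 s.
At the end, for the whole second after the job is handed in: the red nut setter stands upright (within 4 degrees) in the chuck, its shank's end within 2 mm of the bore's floor and of the axis, each of the three jaws pressing on the shank with more than 12 N, at rest; the other two nut setters are still in their holes (within 10 mm) (all of step 2 and z of setter_red in the frame of bore_floor below 0.002 m and horizontal distance between setter_red and bore_floor below 0.002 m and angle between setter_red's own z axis and vertical below 0.07 rad and linear speed of setter_red below 0.01 m/s and distance of each of setter_blue, setter_yellow from where it was at the start of the episode below 0.01 m); the robot touches nothing.
It fails at once if the bit is rammed or levered against the chuck's nose or bore with more than 25 N (contact force between setter_red and collet_body above 25 N).
It fails at once if the sleeve is over-tightened: a jaw presses on the shank with more than 40 N (contact force between any of jaw_1, jaw_2, jaw_3 and setter_red above 40 N).
It fails at once if another nut setter is pulled from its hole or knocked over (distance of any of setter_blue, setter_yellow from where it was at the start of the episode above 0.015 m).
It fails at once if the washer tin, stain bottle or tube is pushed by more than 30 mm (distance of any of washer_tin, stain_dropper, grease_tube from where it was at the start of the episode above 0.03 m).
It also fails if it takes over 64 s, if anything falls off the work surface, if the arm or the gripper's body presses on something with over 40 N, if the wrist force passes 120 N, or if a joint passes its speed limit or range.

## Working session

There is one attempt and no reset: what is moved stays moved. The work goes in short steps, Python scripts to look and compute and a tool call to move; the robot and the scene stay as the last step left them, time stands still between calls to the robot, and variables do not carry over. Pictures are saved under pics/ and viewed, at most 10 in all, crops included, and the job is handed in when it is done.

Besides the shell and the picture viewer there is one more tool, called after "Emit:" as name(argument=value, ...) on one line, values as JSON. play_rows: Moves the arm, as the interface text tells. Its arguments: {"type":"object","properties":{"commands":{"type":"array","items":{"type":"array","items":{"type":"number"}}},"hand":{"type":"number"}},"required":["commands"]}

```bash
mkdir -p pics; ls; python3 - <<'E'
from plant import manip, imaging
import cv2
print(manip.state())
for n in("scene","top"):
    f=imaging.grab_frame(n); print(n,{k:v for k,v in f.items() if k!="image"})
    cv2.imwrite(f"pics/{n}0.png",f["image"][:,:,::-1])
E
```

```text
pics
{'time': 0.0, 'joint_pos': array([-1.42795944e+00,  5.33645767e-02,  1.61429901e+00,  2.25084592e-05,
        1.47598788e+00, -1.18982769e-01]), 'joint_vel': array([ 0.0001124 ,  0.00167934,  0.00061357,  0.00229044,  0.00150303,
       -0.0001257 ]), 'joint_efforts': array([-2.57844498e-03, -3.93696249e+01, -3.70175493e+01, -4.14195811e-04,
        7.14401656e-03,  1.53314852e-05]), 'tool_pos': array([ 0.16170577, -0.60310519,  0.24405521]), 'tool_rot': array([-1.02946747e-03,  9.91443154e-01,  1.30535101e-01, -1.07571828e-06]), 'contact_force': array([0.14683182, 0.05163493, 0.7022668 ]), 'ft_torque': array([-0.03365077,  0.01159233, -0.0006585 ]), 'grasp_force': 0.0, 'gripper_width': 0.9995869320610044}
scene {'fx': 496.98553370870377, 'fy': 496.98553370870377, 'cx': 336.9701873610042, 'cy': 238.35764556478475, 'k1': 0.038419599258308415, 'R': array([[ 0.75994469, -0.64969902, -0.01937162],
       [-0.46359512, -0.52089003, -0.71676575],
       [ 0.45559152,  0.55368291, -0.6970449 ]]), 't': array([-0.44033007,  0.36234276,  0.73793192])}
top {'fx': 487.2452848769093, 'fy': 487.2452848769093, 'cx': 315.2481613578803, 'cy': 231.49719273534438, 'k1': 0.025391698063266775, 'R': array([[-0.01682097, -0.99984192,  0.00576126],
       [-0.98570819,  0.01561667, -0.16773634],
       [ 0.16761985, -0.00850041, -0.98581506]]), 't': array([-0.016615  ,  0.61181532,  1.12686134])}
```

View pics/scene0.png

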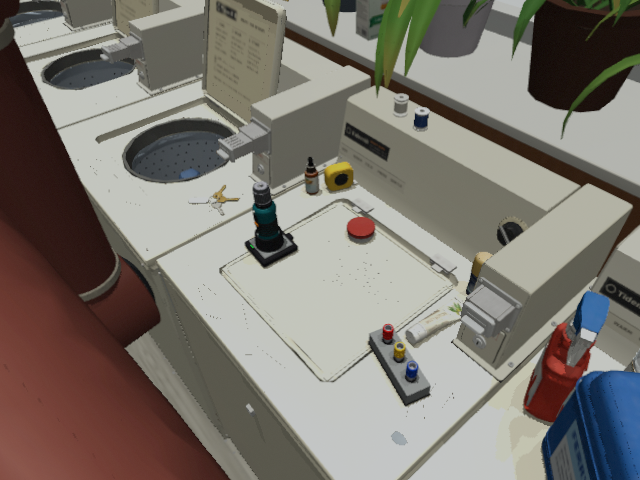

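View pics/top0.png

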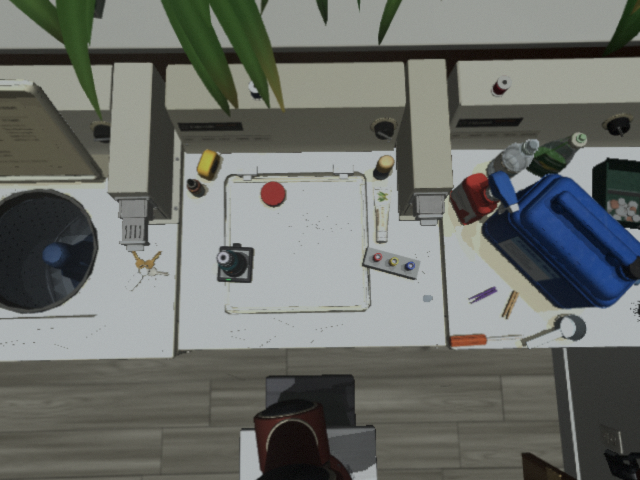

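Scene view: red setter near (388,330), yellow (399,350), blue (411,370), chuck top near (261,187). In the top view, red is at (377,258) and the chuck near (235,262). Next I'll enlarge these areas.

```bash
python3 - <<'E'
import cv2,numpy as np
s=cv2.imread("pics/scene0.png");t=cv2.imread("pics/top0.png")
def c(i,x,y,w=66,h=50): return cv2.resize(i[y:y+h,x:x+w],(396,300),interpolation=cv2.INTER_NEAREST)
cv2.imwrite("pics/crops.png",np.vstack([np.hstack([c(s,365,318,80,60),c(s,240,175,53,40)]),np.hstack([c(t,358,240),c(t,205,236)])]))
E
```

```text
(no output)
```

View pics/crops.png

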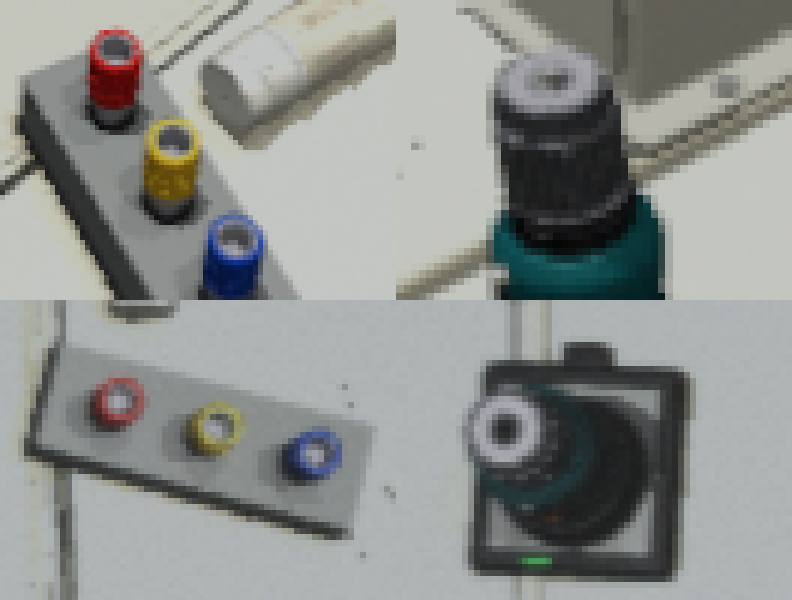

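```bash
cat > h.py <<'E'
import numpy as np,cv2
from plant import manip,imaging
def ray(f,u,v):
    K=np.array([[f["fx"],0,f["cx"]],[0,f["fy"],f["cy"]],[0,0,1]])
    p=cv2.undistortPoints(np.array([[[u,v]]],float),K,np.array([f["k1"],0,0,0,0.]))[0,0]
    R=np.array(f["R"]);return -R.T@f["t"],R.T@np.r_[p,1]
def onz(f,u,v,z):
    c,d=ray(f,u,v);return (c+d*(z-c[2])/d[2])[:2]
def tri(pairs):
    A=np.zeros((3,3));b=np.zeros(3)
    for f,u,v in pairs:
        c,d=ray(f,u,v);d=d/np.linalg.norm(d);P=np.eye(3)-np.outer(d,d);A+=P;b+=P@c
    return np.linalg.solve(A,b)
E
python3 - <<'E'
from h import *
S=imaging.grab_frame("scene");T=imaging.grab_frame("top")
for n,s,t,z in[("red",(388.3,326.9),(377.3,256.3),.066),("yel",(399.85,345.1),(393.7,261.2),.066),("blu",(412.4,364.7),(410,265.3),.066),("nose",(260.4,184.9),(222.7,257.3),.174)]:
    print(n,onz(S,*s,z).round(4),onz(T,*t,z).round(4),tri([(S,*s),(T,*t)]).round(4))
E
```

```text
red [ 0.5485 -0.1724] [ 0.5471 -0.1725] [ 0.5474 -0.1727  0.0671]
yel [ 0.5372 -0.2107] [ 0.5348 -0.2108] [ 0.5354 -0.211   0.0679]
blu [ 0.5259 -0.2493] [ 0.5245 -0.2488] [ 0.525  -0.2491  0.0666]
nose [0.5388 0.1743] [0.5378 0.1735] [0.5379 0.1732 0.1751]
```

Emit:
play_rows(commands=[[0, 0, 0, 0, 0, -5.8], [0, 0, 0, 0, 0, -5.8], [0, 0, 0, 0, 0, -5.8], [0, 0, 0, 0, 0, -5.8], [0, 0, 0, 0, 0, -5.8]], hand=45)

```text
time: 0.62
tool_pos: [0.1617, -0.6035, 0.2449]
tool_rot: [-0.0, 0.926, 0.377, 0.0]
contact_force: [0.1, 0.3, 0.4]
gripper_width: 0.532
grasp_force: 0.0
```

Emit:
play_rows(commands=[[0, 0, 0, 0, 0, -5.8], [0, 0, 0, 0, 0, -5.8], [0, 0, 0, 0, 0, -5.8], [0, 0, 0, 0, 0, -5.8], [0, 0, 0, 0, 0, -5.8]])

```text
time: 1.03
tool_pos: [0.1617, -0.6035, 0.2449]
tool_rot: [-0.0, 0.802, 0.597, 0.0]
contact_force: [-0.3, 0.3, -0.4]
gripper_width: 0.527
grasp_force: 0.0
```

Emit:
play_rows(commands=[[15, 7, 0, 0, 0, 0], [30, 14, 0, 0, 0, 0], [34, 16, 0, 0, 0, 0], [34, 16, 0, 0, 0, 0], [34, 16, 0, 0, 0, 0]])

```text
time: 1.45
tool_pos: [0.2718, -0.4812, 0.245]
tool_rot: [-0.0, 0.805, 0.594, 0.0]
contact_force: [0.5, 0.0, 0.1]
gripper_width: 0.53
grasp_force: 0.0
```

Emit:
play_rows(commands=[[34, 16, 0, 0, 0, 0], [34, 16, 0, 0, 0, 0], [34, 16, 0, 0, 0, 0], [34, 16, 0, 0, 0, 0], [34, 16, 0, 0, 0, 0]])

```text
time: 1.87
tool_pos: [0.3979, -0.3416, 0.2452]
tool_rot: [-0.0, 0.804, 0.594, 0.0]
contact_force: [0.3, -1.6, -0.3]
gripper_width: 0.532
grasp_force: 0.0
```

Emit:
play_rows(commands=[[34, 16, 0, 0, 0, 0], [34, 16, 0, 0, 0, 0], [34, 16, 0, 0, 0, 0], [34, 16, 0, 0, 0, 0], [0, 0, 0, 0, 0, 0]])

```text
time: 2.28
tool_pos: [0.5008, -0.2273, 0.2452]
tool_rot: [-0.001, 0.802, 0.597, 0.001]
contact_force: [0.3, 0.4, 0.2]
gripper_width: 0.527
grasp_force: 0.0
```

```bash
cat >> h.py <<'E'
from scipy.spatial.transform import Rotation as Ro
def go(target):
    s=manip.state();q=s["tool_rot"];M=Ro.from_quat(np.r_[q[1:],q[0]]).as_matrix()
    d=np.array(target)-s["tool_pos"]
    print("t",round(s["time"],2),"pos",s["tool_pos"].round(4),"tool-frame move mm",(M.T@d*1e3).round(1),"yaw",np.degrees(np.arctan2(M[1,0],M[0,0])).round(2),"z",M[:,2].round(4),"F",s["contact_force"].round(2),"T",s["ft_torque"].round(3),"w",round(s["gripper_width"],3),"g",s["grasp_force"],"j6",s["joint_pos"][5].round(3))
E
python3 -c "
from h import *
go([.548,-.1725,.052])"
```

```text
t 2.28 pos [ 0.5008 -0.2273  0.2452] tool-frame move mm [ 65.5  29.3 193.4] yaw 73.27 z [ 0.0016  0.0026 -1.    ] F [0.35 0.37 0.19] T [-0.052  0.039 -0.017] w 0.527 g 0.0 j6 -0.271
```

Emit:
play_rows(commands=[[22, 9.8, 0, 0, 0, 0], [22, 9.8, 0, 0, 0, 0], [21.5, 9.7, 0, 0, 0, 0], [0, 0, 30, 0, 0, 0], [0, 0, 30, 0, 0, 0]])

```text
time: 2.7
tool_pos: [0.5471, -0.1777, 0.1873]
tool_rot: [0.003, 0.804, 0.595, 0.001]
contact_force: [0.0, 0.1, -0.0]
gripper_width: 0.529
grasp_force: 0.0
```

Emit:
play_rows(commands=[[0, 0, 30, 0, 0, 0], [0, 0, 20, 0, 0, 0], [0, 0, 10, 0, 0, 0], [0, 0, 0, 0, 0, 0], [0, 0, 0, 0, 0, 0]])

```text
time: 3.12
tool_pos: [0.5451, -0.1785, 0.1256]
tool_rot: [-0.0, 0.804, 0.595, 0.0]
contact_force: [-0.1, -0.7, -0.1]
gripper_width: 0.524
grasp_force: 0.0
```

```bash
python3 -c "
from h import *
go([.548,-.1725,.052])
f=imaging.grab_frame('scene')['image'][:,:,::-1];g=imaging.grab_frame('top')['image'][:,:,::-1]
cv2.imwrite('pics/c2.png',np.hstack([cv2.resize(f[270:390,330:450],(400,400)),cv2.resize(g[200:300,330:430],(400,400))]))"
```

```text
t 3.12 pos [ 0.5451 -0.1785  0.1256] tool-frame move mm [ 6.6  1.  73.6] yaw 72.96 z [-1.e-04  1.e-04 -1.e+00] F [-0.06 -0.73 -0.1 ] T [0.02  0.024 0.042] w 0.524 g 0.0 j6 -0.149
```

View pics/c2.png

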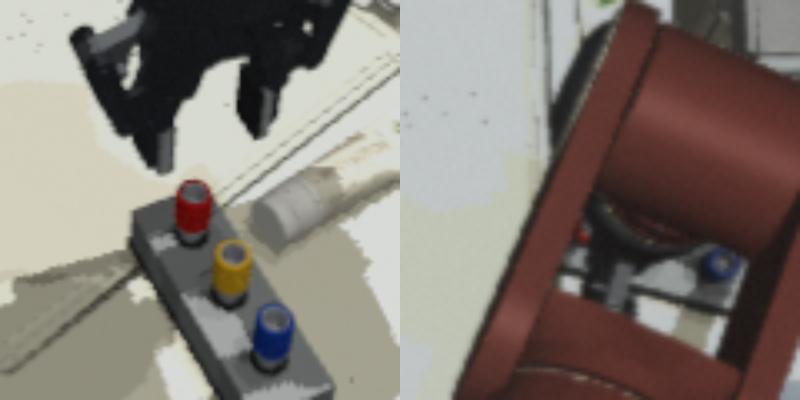

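The open fingers straddle the red setter: in the left crop the red barrel is at (193,205) and the tips at (165,165) and (262,130). I'll correct sideways, then go down.

Emit:
play_rows(commands=[[6.6, 1, 0, 0, 0, 0.3], [0, 0, 20, 0, 0, 0], [0, 0, 20, 0, 0, 0], [0, 0, 20, 0, 0, 0], [0, 0, 13.6, 0, 0, 0]])

```text
time: 3.63
tool_pos: [0.5482, -0.1723, 0.0513]
tool_rot: [0.0, 0.805, 0.593, 0.0]
contact_force: [0.6, 0.5, 0.1]
gripper_width: 0.529
grasp_force: 0.0
```

Emit:
play_rows(commands=[[0, 0, 0, 0, 0, 0], [0, 0, 0, 0, 0, 0], [0, 0, 0, 0, 0, 0]])

```text
time: 3.88
tool_pos: [0.5491, -0.1731, 0.0533]
tool_rot: [0.001, 0.805, 0.593, 0.001]
contact_force: [0.3, -0.9, 0.6]
gripper_width: 0.527
grasp_force: 0.0
```

```bash
python3 -c "
from h import *
go([.548,-.1725,.052])"
```

```text
t 3.88 pos [ 0.5491 -0.1731  0.0533] tool-frame move mm [ 0.2 -1.2  1.3] yaw 72.69 z [ 0.0023 -0.001  -1.    ] F [ 0.33 -0.94  0.58] T [ 0.016  0.043 -0.046] w 0.527 g 0.0 j6 -0.133
```

Emit:
play_rows(commands=[[0, -0.5, 0, 0, 0, 0], [0, 0, 0, 0, 0, 0], [0, 0, 0, 0, 0, 0], [0, 0, 0, 0, 0, 0], [0, 0, 0, 0, 0, 0]], hand=10)

```text
time: 4.3
tool_pos: [0.5483, -0.1729, 0.0532]
tool_rot: [0.001, 0.805, 0.593, 0.0]
contact_force: [-1.3, 0.9, 6.1]
gripper_width: 0.189
grasp_force: 58.4
```

Emit:
play_rows(commands=[[0, 0, 0, 0, 0, 0], [0, 0, 0, 0, 0, 0], [0, 0, 0, 0, 0, 0], [0, 0, 0, 0, 0, 0], [0, 0, 0, 0, 0, 0]])

```text
time: 4.72
tool_pos: [0.5483, -0.1729, 0.0532]
tool_rot: [0.001, 0.805, 0.593, 0.0]
contact_force: [-1.3, 0.8, 6.5]
gripper_width: 0.188
grasp_force: 58.4
```

```bash
python3 -c "
from h import *
go([.548,-.1725,.052])"
```

```text
t 4.72 pos [ 0.5483 -0.1729  0.0532] tool-frame move mm [ 0.3 -0.4  1.2] yaw 72.7 z [ 1.6e-03 -8.0e-04 -1.0e+00] F [-1.31  0.83  6.46] T [0.169 0.353 0.002] w 0.188 g 58.421260714530945 j6 -0.133
```

Emit:
play_rows(commands=[[0, 0, -10, 0, 0, 0], [0, 0, -15, 0, 0, 0], [0, 0, -15, 0, 0, 0], [0, 0, -30, 0, 0, 0], [0, 0, -30, 0, 0, 0]])

```text
time: 5.13
tool_pos: [0.5463, -0.172, 0.1516]
tool_rot: [-0.001, 0.805, 0.593, -0.001]
contact_force: [0.6, -0.2, -1.2]
gripper_width: 0.187
grasp_force: 59.3
```

Emit:
play_rows(commands=[[0, 0, -30, 0, 0, 0], [0, 0, -30, 0, 0, 0], [0, 0, -25, 0, 0, 0], [0, 0, -10, 0, 0, 0], [0, 0, 0, 0, 0, 0]])

```text
time: 5.55
tool_pos: [0.5488, -0.1731, 0.2506]
tool_rot: [0.003, 0.805, 0.593, 0.002]
contact_force: [0.7, 0.3, 0.1]
gripper_width: 0.187
grasp_force: 59.3
```

```bash
python3 -c "
from h import *
go([.538,.174,.246])"
```

```text
t 5.55 pos [ 0.5488 -0.1731  0.2506] tool-frame move mm [ 328.2 -113.6    3.6] yaw 72.7 z [ 0.0059 -0.0028 -1.    ] F [0.74 0.3  0.05] T [ 0.031 -0.042  0.016] w 0.187 g 59.279252886772156 j6 -0.133
```

Emit:
play_rows(commands=[[15, -5.2, 0, 0, 0, 0], [30, -10.4, 0, 0, 0, 0], [30, -10.4, 0, 0, 0, 0], [30, -10.4, 0, 0, 0, 0], [30, -10.4, 0, 0, 0, 0]])

```text
time: 5.97
tool_pos: [0.5414, -0.0283, 0.2436]
tool_rot: [-0.002, 0.806, 0.592, -0.001]
contact_force: [0.9, 0.2, -0.6]
gripper_width: 0.191
grasp_force: 59.3
```

Emit:
play_rows(commands=[[30, -10.4, 0, 0, 0, 0], [30, -10.4, 0, 0, 0, 0], [30, -10.4, 0, 0, 0, 0], [30, -10.4, 0, 0, 0, 0], [30, -10.4, 0, 0, 0, 0]])

```text
time: 6.38
tool_pos: [0.5364, 0.1304, 0.2437]
tool_rot: [-0.001, 0.805, 0.593, -0.002]
contact_force: [-0.3, -0.1, 0.1]
gripper_width: 0.188
grasp_force: 59.3
```

Emit:
play_rows(commands=[[28, -9.7, 0, 0, 0, 0], [15, -5.2, 0, 0, 0, 0], [0, 0, 0, 0, 0, 0], [0, 0, 0, 0, 0, 0], [0, 0, 0, 0, 0, 0]])

```text
time: 6.8
tool_pos: [0.5358, 0.1737, 0.2449]
tool_rot: [-0.0, 0.806, 0.593, -0.001]
contact_force: [-0.2, -0.3, -0.3]
gripper_width: 0.189
grasp_force: 59.3
```

```bash
python3 -c "
from h import *
go([.538,.174,.235])
f=imaging.grab_frame('scene')['image'][:,:,::-1];g=imaging.grab_frame('top')['image'][:,:,::-1]
cv2.imwrite('pics/s3.png',f);cv2.imwrite('pics/t3.png',g)
cv2.imwrite('pics/c3.png',np.hstack([cv2.resize(f[130:230,210:310],(400,400)),cv2.resize(g[210:310,180:280],(400,400))]))"
```

```text
t 6.8 pos [0.5358 0.1737 0.2449] tool-frame move mm [1.  2.  9.9] yaw 72.68 z [-0.0027 -0.001  -1.    ] F [-0.16 -0.3  -0.28] T [-0.007 -0.015 -0.002] w 0.189 g 59.27152454853058 j6 0.484
```

View pics/c3.png

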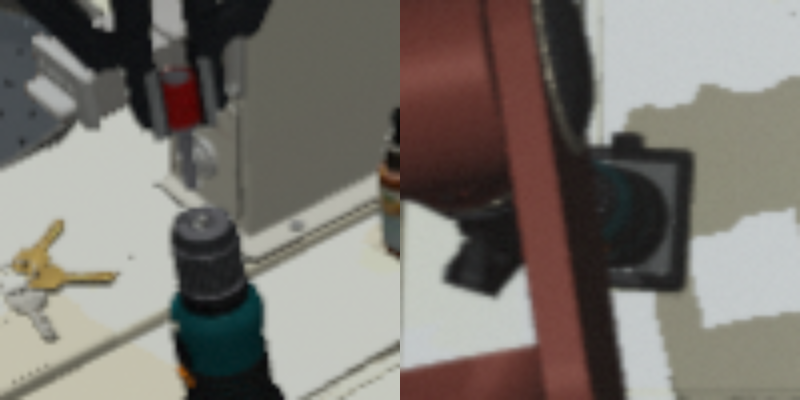

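Left crop: the setter is upright in the fingers, with the barrel top at about (178,75) and shank end at about (188,160). The chuck nose is at (204,216). I'll work out the sideways offset from the scene view.

```bash
python3 -c "
from h import *
f=imaging.grab_frame('scene');go([.538,.174,.235])
g=f['image'][:,:,::-1]
cv2.imwrite('pics/c4.png',np.hstack([cv2.resize(g[140:175,238:273],(400,400),interpolation=cv2.INTER_CUBIC),cv2.resize(g[170:205,242:277],(400,400),interpolation=cv2.INTER_CUBIC)]))
h=f['image'].astype(int);m=(h[...,0]>90)&(h[...,1]<50)&(h[...,2]<60);m[:135]=0;m[175:]=0;m[:,:235]=0;m[:,275:]=0
y,x=np.nonzero(m);print(x.mean(),y.mean(),x.min(),x.max(),y.min(),y.max(),len(x))
for p in [(.536,.174)]:
  K=np.array([[f['fx'],0,f['cx']],[0,f['fy'],f['cy']],[0,0,1]])
  P=np.array([[*p,z] for z in (.258,.249,.23,.196,.174)])
  print(cv2.projectPoints(P,cv2.Rodrigues(np.array(f['R']))[0],np.array(f['t']),K,np.array([f['k1'],0,0,0.]))[0][:,0])
"
```

```text
t 6.95 pos [0.5364 0.1733 0.2462] tool-frame move mm [ 1.1  1.3 11.2] yaw 72.61 z [-8.e-04 -4.e-04 -1.e+00] F [ 0.18 -0.19 -0.04] T [-0.018  0.011 -0.005] w 0.187 g 59.27228808403015 j6 0.484
257.0 151.0 257 257 151 151 1
[[253.24054147 148.71910259]
 [253.92780669 152.90283515]
 [255.34587183 161.54262131]
 [257.77791597 176.38329428]
 [259.28377876 185.58699337]]
```

View pics/c4.png

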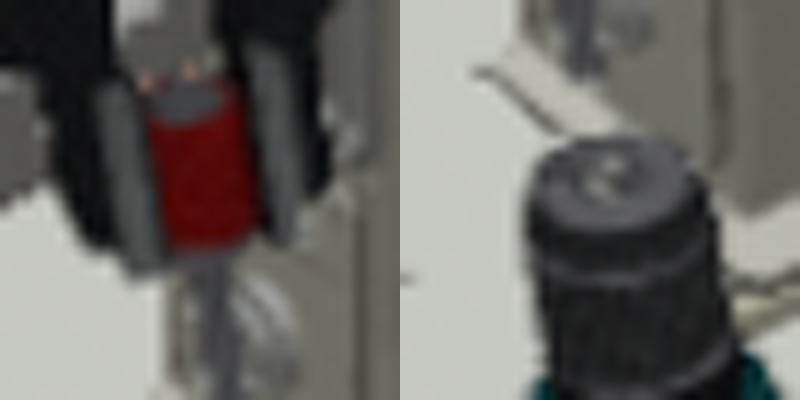

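The shank end projects onto (0.536, 0.174), and the nose is about (0.5378, 0.174). I'll correct by about 1.8 mm and go down to the mouth of the bore.

Emit:
play_rows(commands=[[0.7, 1.6, 0, 0, 0, 0], [0, 0, 7, 0, 0, 0], [0, 0, 7, 0, 0, 0], [0, 0, 4, 0, 0, 0], [0, 0, 0, 0, 0, 0]])

```text
time: 7.37
tool_pos: [0.5373, 0.1743, 0.2266]
tool_rot: [-0.001, 0.805, 0.593, -0.001]
contact_force: [0.0, -0.2, -0.9]
gripper_width: 0.189
grasp_force: 59.3
```

Emit:
play_rows(commands=[[0, 0, 0, 0, 0, 0], [0, 0, 1.5, 0, 0, 0], [0, 0, 1.5, 0, 0, 0], [0, 0, 0, 0, 0, 0]])

```text
time: 7.7
tool_pos: [0.5382, 0.1747, 0.2256]
tool_rot: [0.0, 0.805, 0.593, -0.0]
contact_force: [0.8, -0.0, -1.6]
gripper_width: 0.189
grasp_force: 59.3
```

```bash
python3 -c "
from h import *
go([.538,.174,.193])"
```

```text
t 7.7 pos [0.5382 0.1747 0.2256] tool-frame move mm [-0.7  0.1 32.6] yaw 72.71 z [-0. -0. -1.] F [ 0.81 -0.01 -1.61] T [-0.034  0.046  0.044] w 0.189 g 59.274296164512634 j6 0.484
```

Emit:
play_rows(commands=[[0, 0, 1, 0, 0, 0], [0, 0, 1, 0, 0, 0], [0, 0, 1, 0, 0, 0], [0, 0, 0, 0, 0, 0], [0, 0, 0, 0, 0, 0]])

```text
time: 8.12
tool_pos: [0.5381, 0.1747, 0.2226]
tool_rot: [-0.0, 0.805, 0.593, -0.0]
contact_force: [0.2, -0.4, -0.4]
gripper_width: 0.193
grasp_force: 59.3
```

Emit:
play_rows(commands=[[0, 0, 1, 0, 0, 0], [0, 0, 1, 0, 0, 0], [0, 0, 0, 0, 0, 0], [0, 0, 0, 0, 0, 0]])

```text
time: 8.45
tool_pos: [0.5382, 0.1746, 0.2206]
tool_rot: [-0.0, 0.805, 0.593, -0.0]
contact_force: [-0.7, -0.4, -0.6]
gripper_width: 0.188
grasp_force: 59.3
```

Emit:
play_rows(commands=[[0, 0, 1, 0, 0, 0], [0, 0, 1, 0, 0, 0], [0, 0, 0, 0, 0, 0], [0, 0, 0, 0, 0, 0]])

```text
time: 8.78
tool_pos: [0.5381, 0.1746, 0.2186]
tool_rot: [-0.0, 0.805, 0.593, -0.0]
contact_force: [-0.3, -0.3, -0.8]
gripper_width: 0.188
grasp_force: 59.3
```

Emit:
play_rows(commands=[[0, 0, 1.5, 0, 0, 0], [0, 0, 1.5, 0, 0, 0], [0, 0, 1, 0, 0, 0], [0, 0, 0, 0, 0, 0], [0, 0, 0, 0, 0, 0]])

```text
time: 9.2
tool_pos: [0.5381, 0.1746, 0.2145]
tool_rot: [-0.0, 0.805, 0.593, -0.0]
contact_force: [-0.1, -0.4, -0.8]
gripper_width: 0.189
grasp_force: 59.3
```

Emit:
play_rows(commands=[[0, 0, 1.5, 0, 0, 0], [0, 0, 1.5, 0, 0, 0], [0, 0, 1.5, 0, 0, 0], [0, 0, 1.5, 0, 0, 0], [0, 0, 0, 0, 0, 0]])

```text
time: 9.62
tool_pos: [0.538, 0.1746, 0.2081]
tool_rot: [-0.0, 0.805, 0.593, -0.0]
contact_force: [0.9, -0.5, -0.5]
gripper_width: 0.189
grasp_force: 59.3
```

Emit:
play_rows(commands=[[0, 0, 1.5, 0, 0, 0], [0, 0, 1.5, 0, 0, 0], [0, 0, 1.5, 0, 0, 0], [0, 0, 1.5, 0, 0, 0], [0, 0, 0, 0, 0, 0]])

```text
time: 10.03
tool_pos: [0.538, 0.1746, 0.2022]
tool_rot: [-0.0, 0.805, 0.593, -0.0]
contact_force: [0.3, 0.1, -0.5]
gripper_width: 0.19
grasp_force: 59.3
```

Emit:
play_rows(commands=[[0, 0, 1.5, 0, 0, 0], [0, 0, 1.5, 0, 0, 0], [0, 0, 1.5, 0, 0, 0], [0, 0, 1.5, 0, 0, 0], [0, 0, 0, 0, 0, 0]])

```text
time: 10.45
tool_pos: [0.538, 0.1746, 0.1962]
tool_rot: [-0.0, 0.805, 0.593, -0.0]
contact_force: [-1.6, -0.4, -0.1]
gripper_width: 0.191
grasp_force: 59.3
```

Emit:
play_rows(commands=[[0, 0, 0.5, 0, 0, 0], [0, 0, 0.5, 0, 0, 0], [0, 0, 0, 0, 0, 0], [0, 0, 0, 0, 0, 0]])

```text
time: 10.78
tool_pos: [0.5382, 0.1747, 0.1958]
tool_rot: [0.0, 0.805, 0.593, 0.0]
contact_force: [-0.1, 0.7, -0.8]
gripper_width: 0.19
grasp_force: 59.3
```

Emit:
play_rows(commands=[[0, 0, 0.5, 0, 0, 0], [0, 0, 0.5, 0, 0, 0], [0, 0, 0, 0, 0, 0], [0, 0, 0, 0, 0, 0]])

```text
time: 11.12
tool_pos: [0.5382, 0.1746, 0.1947]
tool_rot: [-0.0, 0.805, 0.593, -0.0]
contact_force: [-0.0, -0.1, -1.1]
gripper_width: 0.185
grasp_force: 59.3
```

Emit:
play_rows(commands=[[0, 0, 0.5, 0, 0, 0], [0, 0, 0.4, 0, 0, 0], [0, 0, 0, 0, 0, 0], [0, 0, 0, 0, 0, 0]])

```text
time: 11.45
tool_pos: [0.5382, 0.1747, 0.1937]
tool_rot: [-0.0, 0.805, 0.593, -0.0]
contact_force: [-0.9, -0.5, 0.1]
gripper_width: 0.192
grasp_force: 59.3
```

Emit:
play_rows(commands=[[0, 0, 0.4, 0, 0, 0], [0, 0, 0.3, 0, 0, 0], [0, 0, 0, 0, 0, 0], [0, 0, 0, 0, 0, 0]])

```text
time: 11.78
tool_pos: [0.5383, 0.1747, 0.1934]
tool_rot: [0.0, 0.805, 0.593, 0.0]
contact_force: [-0.5, -0.1, 1.8]
gripper_width: 0.188
grasp_force: 59.5
```

Emit:
play_rows(commands=[[0, 0, 0.3, 0, 0, 0], [0, 0, 0, 0, 0, 0], [0, 0, 0, 0, 0, 0]])

```text
time: 12.03
tool_pos: [0.5383, 0.1747, 0.1933]
tool_rot: [0.0, 0.805, 0.593, 0.0]
contact_force: [-1.4, -0.0, 2.8]
gripper_width: 0.189
grasp_force: 59.7
```

Emit:
play_rows(commands=[[0, 0, 0, 0, 0, 0], [0, 0, 0, 0, 0, 0], [0, 0, 0, 0, 0, 0], [0, 0, 0, 0, 0, 0], [0, 0, 0, 0, 0, 0]], hand=60)

```text
time: 12.45
tool_pos: [0.5381, 0.1746, 0.1925]
tool_rot: [-0.0, 0.805, 0.593, -0.0]
contact_force: [0.0, -0.5, -0.5]
gripper_width: 0.7
grasp_force: 0.0
```

```bash
python3 -c "
from h import *
go([.538,.1743,.155])
g=imaging.grab_frame('scene')['image'][:,:,::-1]
cv2.imwrite('pics/c5.png',cv2.resize(g[140:220,220:300],(560,560),interpolation=cv2.INTER_CUBIC))"
```

```text
t 12.45 pos [0.5381 0.1746 0.1925] tool-frame move mm [-0.3 -0.  37.5] yaw 72.7 z [-3.e-04 -1.e-04 -1.e+00] F [ 0.02 -0.52 -0.55] T [-0.038 -0.025  0.021] w 0.7 g 0.0 j6 0.484
```

View pics/c5.png

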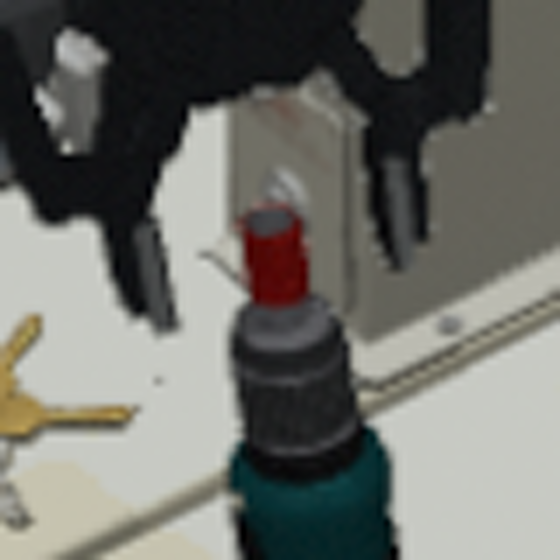

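The red barrel (crop (277,260)) stands home and upright on the chuck nose (290,325), and the fingers are clear. I'll lower them to the sleeve.

Emit:
play_rows(commands=[[0, 0, 8, 0, 0, 0], [0, 0, 10, 0, 0, 0], [0, 0, 10, 0, 0, 0], [0, 0, 6.5, 0, 0, 0], [0, 0, 3, 0, 0, 0]])

```text
time: 12.92
tool_pos: [0.5369, 0.1744, 0.1527]
tool_rot: [-0.001, 0.805, 0.593, -0.002]
contact_force: [-0.6, 0.1, -1.7]
gripper_width: 0.705
grasp_force: 0.0
```

Emit:
play_rows(commands=[[0, 0, 0, 0, 0, 0], [0, 0, 0, 0, 0, 0], [0, 0, 0, 0, 0, 0]])

```text
time: 13.17
tool_pos: [0.5385, 0.1747, 0.1558]
tool_rot: [0.0, 0.805, 0.593, 0.0]
contact_force: [0.5, -0.1, 0.8]
gripper_width: 0.703
grasp_force: 0.0
```

Emit:
play_rows(commands=[[0, 0, 0, 0, 0, 0], [0, 0, 0, 0, 0, 0], [0, 0, 0, 0, 0, 0], [0, 0, 0, 0, 0, 0], [0, 0, 0, 0, 0, 0]], hand=22)

```text
time: 13.58
tool_pos: [0.5384, 0.1748, 0.1563]
tool_rot: [0.0, 0.805, 0.593, 0.0]
contact_force: [-2.1, -0.5, 4.5]
gripper_width: 0.382
grasp_force: 60.3
```

```bash
python3 -c "
from h import *
go([.538,.1743,.155])"
```

```text
t 13.58 pos [0.5384 0.1748 0.1563] tool-frame move mm [-0.6 -0.3  1.3] yaw 72.7 z [ 7.e-04  3.e-04 -1.e+00] F [-2.14 -0.54  4.47] T [-0.003  0.473  0.01 ] w 0.382 g 60.31135527184233 j6 0.484
```

Emit:
play_rows(commands=[[0, 0, 0, 0, 0, 2], [0, 0, 0, 0, 0, 3], [0, 0, 0, 0, 0, 3], [0, 0, 0, 0, 0, 2], [0, 0, 0, 0, 0, 0]])

```text
time: 14.0
tool_pos: [0.5385, 0.1747, 0.1562]
tool_rot: [0.0, 0.854, 0.52, 0.0]
contact_force: [-2.3, -0.7, 5.3]
gripper_width: 0.38
grasp_force: 60.4
```

```bash
python3 -c "
from h import *
go([.538,.1743,.155])"
```

```text
t 14.0 pos [0.5385 0.1747 0.1562] tool-frame move mm [-0.6 -0.3  1.2] yaw 62.67 z [ 9.e-04  1.e-04 -1.e+00] F [-2.33 -0.65  5.34] T [-0.038  0.398 -0.182] w 0.38 g 60.4476381232962 j6 0.659
```

Emit:
play_rows(commands=[[0, 0, 0, 0, 0, 2], [0, 0, 0, 0, 0, 3], [0, 0, 0, 0, 0, 2], [0, 0, 0, 0, 0, 0]])

```text
time: 14.33
tool_pos: [0.5387, 0.1747, 0.1562]
tool_rot: [0.0, 0.884, 0.467, 0.001]
contact_force: [-1.9, -0.4, 5.6]
gripper_width: 0.386
grasp_force: 60.4
```

```bash
python3 -c "
from h import *
go([.538,.1743,.155])
print(manip.state()['joint_efforts'].round(3))"
```

```text
t 14.33 pos [0.5387 0.1747 0.1562] tool-frame move mm [-0.7 -0.3  1.2] yaw 55.69 z [ 1.3e-03  1.0e-04 -1.0e+00] F [-1.94 -0.39  5.6 ] T [-0.007  0.369 -0.11 ] w 0.386 g 60.43538661673665 j6 0.781
[ 2.0700e-01 -3.1795e+01 -3.3104e+01 -1.7000e-02 -5.2800e-01  1.2100e-01]
```

Emit:
play_rows(commands=[[0, 0, 0, 0, 0, 1.5], [0, 0, 0, 0, 0, 1.5], [0, 0, 0, 0, 0, 1.5], [0, 0, 0, 0, 0, 1.5]])

```text
time: 14.67
tool_pos: [0.5387, 0.1746, 0.1562]
tool_rot: [0.0, 0.907, 0.42, 0.001]
contact_force: [-0.8, -1.7, 5.2]
gripper_width: 0.382
grasp_force: 60.5
```

```bash
cat > q.py <<'E'
from h import *
s=manip.state();go([.538,.1743,.155]);print(s['joint_efforts'].round(3)[5],s['joint_vel'][5].round(3))
E
python3 q.py
```

```text
t 14.67 pos [0.5387 0.1746 0.1562] tool-frame move mm [-0.7 -0.4  1.2] yaw 49.71 z [ 1.4e-03 -1.0e-04 -1.0e+00] F [-0.82 -1.68  5.17] T [-0.088  0.269  0.276] w 0.382 g 60.53549354430288 j6 0.885
-0.04 0.312
```

Emit:
play_rows(commands=[[0, 0, 0, 0, 0, 0.8], [0, 0, 0, 0, 0, 0.8], [0, 0, 0, 0, 0, 0.8]])

```text
time: 14.92
tool_pos: [0.5388, 0.1746, 0.1562]
tool_rot: [0.0, 0.916, 0.401, 0.001]
contact_force: [-1.6, -1.1, 5.4]
gripper_width: 0.38
grasp_force: 60.5
```

```bash
python3 q.py
```

```text
t 14.92 pos [0.5388 0.1746 0.1562] tool-frame move mm [-0.7 -0.4  1.2] yaw 47.33 z [ 1.6e-03 -1.0e-04 -1.0e+00] F [-1.59 -1.09  5.4 ] T [0.014 0.291 0.244] w 0.38 g 60.53493569372222 j6 0.927
0.074 0.165
```

Emit:
play_rows(commands=[[0, 0, 0, 0, 0, 0.8], [0, 0, 0, 0, 0, 0.8], [0, 0, 0, 0, 0, 0.8]])

```text
time: 15.17
tool_pos: [0.5388, 0.1745, 0.1562]
tool_rot: [0.0, 0.924, 0.382, 0.001]
contact_force: [-0.5, -1.2, 4.7]
gripper_width: 0.38
grasp_force: 60.5
```

```bash
python3 q.py
```

```text
t 15.17 pos [0.5388 0.1745 0.1562] tool-frame move mm [-0.7 -0.4  1.2] yaw 44.93 z [ 1.6e-03 -1.0e-04 -1.0e+00] F [-0.52 -1.21  4.69] T [-0.116  0.271  0.227] w 0.38 g 60.53815992549062 j6 0.969
0.077 0.165
```

Emit:
play_rows(commands=[[0, 0, 0, 0, 0, 0.8], [0, 0, 0, 0, 0, 0.8], [0, 0, 0, 0, 0, 0.8]])

```text
time: 15.42
tool_pos: [0.5388, 0.1745, 0.1562]
tool_rot: [0.0, 0.932, 0.363, 0.001]
contact_force: [-0.2, -1.6, 5.8]
gripper_width: 0.381
grasp_force: 60.5
```

```bash
python3 q.py
```

```text
t 15.42 pos [0.5388 0.1745 0.1562] tool-frame move mm [-0.8 -0.4  1.2] yaw 42.53 z [ 1.8e-03 -2.0e-04 -1.0e+00] F [-0.24 -1.64  5.76] T [-0.083  0.233  0.207] w 0.381 g 60.53370364475995 j6 1.011
0.077 0.166
```

Emit:
play_rows(commands=[[0, 0, 0, 0, 0, 0.8], [0, 0, 0, 0, 0, 0.8], [0, 0, 0, 0, 0, 0.8]])

```text
time: 15.67
tool_pos: [0.5388, 0.1745, 0.1562]
tool_rot: [0.0, 0.939, 0.343, 0.001]
contact_force: [-0.2, -0.8, 5.7]
gripper_width: 0.382
grasp_force: 60.5
```

```bash
python3 q.py
```

```text
t 15.67 pos [0.5388 0.1745 0.1562] tool-frame move mm [-0.8 -0.4  1.2] yaw 40.13 z [ 1.7e-03 -3.0e-04 -1.0e+00] F [-0.19 -0.78  5.72] T [-0.106  0.267  0.221] w 0.382 g 60.5370283825323 j6 1.053
0.07 0.168
```

Emit:
play_rows(commands=[[0, 0, 0, 0, 0, 0.8], [0, 0, 0, 0, 0, 0.8], [0, 0, 0, 0, 0, 0.8]])

```text
time: 15.92
tool_pos: [0.5389, 0.1745, 0.1562]
tool_rot: [0.0, 0.946, 0.323, 0.001]
contact_force: [-0.7, -0.9, 5.5]
gripper_width: 0.383
grasp_force: 60.5
```

```bash
python3 q.py
```

```text
t 15.92 pos [0.5389 0.1745 0.1562] tool-frame move mm [-0.8 -0.4  1.2] yaw 37.72 z [ 1.8e-03 -3.0e-04 -1.0e+00] F [-0.67 -0.87  5.46] T [-0.138  0.292  0.197] w 0.383 g 60.540120801888406 j6 1.095
0.077 0.166
```

Emit:
play_rows(commands=[[0, 0, 0, 0, 0, 0.8], [0, 0, 0, 0, 0, 0.8], [0, 0, 0, 0, 0, 0.8]])

```text
time: 16.17
tool_pos: [0.5389, 0.1744, 0.1562]
tool_rot: [0.0, 0.953, 0.303, 0.001]
contact_force: [-0.5, -1.9, 5.4]
gripper_width: 0.388
grasp_force: 60.5
```

```bash
python3 q.py
```

```text
t 16.17 pos [0.5389 0.1744 0.1562] tool-frame move mm [-0.8 -0.4  1.2] yaw 35.32 z [ 1.9e-03 -4.0e-04 -1.0e+00] F [-0.52 -1.92  5.44] T [-0.126  0.196  0.273] w 0.388 g 60.53650155896321 j6 1.136
0.078 0.167
```

Emit:
play_rows(commands=[[0, 0, 0, 0, 0, 0.8], [0, 0, 0, 0, 0, 0.8], [0, 0, 0, 0, 0, 0.8]])

```text
time: 16.42
tool_pos: [0.5389, 0.1744, 0.1562]
tool_rot: [0.0, 0.959, 0.283, 0.001]
contact_force: [-0.3, -2.1, 5.8]
gripper_width: 0.379
grasp_force: 60.5
```

```bash
python3 q.py
```

```text
t 16.42 pos [0.5389 0.1744 0.1562] tool-frame move mm [-0.8 -0.4  1.2] yaw 32.92 z [ 1.9e-03 -4.0e-04 -1.0e+00] F [-0.26 -2.14  5.79] T [-0.187  0.174  0.216] w 0.379 g 60.532323997467756 j6 1.178
0.078 0.167
```

Emit:
play_rows(commands=[[0, 0, 0, 0, 0, 0.8], [0, 0, 0, 0, 0, 0.8], [0, 0, 0, 0, 0, 0.8]])

```text
time: 16.67
tool_pos: [0.5389, 0.1744, 0.1562]
tool_rot: [0.0, 0.965, 0.263, 0.001]
contact_force: [-0.4, -1.4, 5.2]
gripper_width: 0.383
grasp_force: 60.5
```

```bash
python3 q.py
```

```text
t 16.67 pos [0.5389 0.1744 0.1562] tool-frame move mm [-0.9 -0.4  1.2] yaw 30.52 z [ 1.9e-03 -5.0e-04 -1.0e+00] F [-0.43 -1.36  5.24] T [-0.086  0.181  0.233] w 0.383 g 60.539656940381974 j6 1.22
0.078 0.165
```

Emit:
play_rows(commands=[[0, 0, 0, 0, 0, 0.8], [0, 0, 0, 0, 0, 0.8], [0, 0, 0, 0, 0, 0.8]])

```text
time: 16.92
tool_pos: [0.539, 0.1743, 0.1562]
tool_rot: [0.001, 0.97, 0.243, 0.001]
contact_force: [-0.7, -2.5, 5.3]
gripper_width: 0.384
grasp_force: 60.5
```

```bash
python3 q.py
```

```text
t 16.92 pos [0.539  0.1743 0.1562] tool-frame move mm [-0.9 -0.4  1.2] yaw 28.11 z [ 2.e-03 -5.e-04 -1.e+00] F [-0.74 -2.5   5.34] T [-0.16   0.156  0.198] w 0.384 g 60.540471284184605 j6 1.262
0.078 0.165
```

Emit:
play_rows(commands=[[0, 0, 0, 0, 0, 0.8], [0, 0, 0, 0, 0, 0.8], [0, 0, 0, 0, 0, 0.8]])

```text
time: 17.17
tool_pos: [0.539, 0.1743, 0.1562]
tool_rot: [0.001, 0.975, 0.222, 0.001]
contact_force: [0.2, -1.8, 5.1]
gripper_width: 0.386
grasp_force: 60.5
```

```bash
python3 q.py
```

```text
t 17.17 pos [0.539  0.1743 0.1562] tool-frame move mm [-0.9 -0.4  1.2] yaw 25.71 z [ 2.1e-03 -6.0e-04 -1.0e+00] F [ 0.16 -1.79  5.13] T [-0.188  0.179  0.22 ] w 0.386 g 60.53762893890962 j6 1.304
0.078 0.165
```

Emit:
play_rows(commands=[[0, 0, 0, 0, 0, 0.8], [0, 0, 0, 0, 0, 0.8], [0, 0, 0, 0, 0, 0.8]])

```text
time: 17.42
tool_pos: [0.539, 0.1743, 0.1562]
tool_rot: [0.001, 0.979, 0.202, 0.001]
contact_force: [0.4, -2.1, 4.7]
gripper_width: 0.38
grasp_force: 60.5
```

```bash
python3 q.py
```

```text
t 17.42 pos [0.539  0.1743 0.1562] tool-frame move mm [-0.9 -0.4  1.2] yaw 23.32 z [ 2.1e-03 -7.0e-04 -1.0e+00] F [ 0.44 -2.13  4.66] T [-0.178  0.153  0.211] w 0.38 g 60.53605871507898 j6 1.346
0.078 0.165
```

Emit:
play_rows(commands=[[0, 0, 0, 0, 0, 0.8], [0, 0, 0, 0, 0, 0.8], [0, 0, 0, 0, 0, 0.8]])

```text
time: 17.67
tool_pos: [0.539, 0.1742, 0.1562]
tool_rot: [0.001, 0.983, 0.181, 0.001]
contact_force: [-0.3, -1.8, 5.1]
gripper_width: 0.381
grasp_force: 60.5
```

```bash
python3 q.py
```

```text
t 17.67 pos [0.539  0.1742 0.1562] tool-frame move mm [-0.9 -0.4  1.2] yaw 20.91 z [ 2.2e-03 -8.0e-04 -1.0e+00] F [-0.31 -1.79  5.12] T [-0.177  0.173  0.241] w 0.381 g 60.53388004889712 j6 1.388
0.079 0.167
```

Emit:
play_rows(commands=[[0, 0, 0, 0, 0, 0.8], [0, 0, 0, 0, 0, 0.8], [0, 0, 0, 0, 0, 0.8]])

```text
time: 17.92
tool_pos: [0.539, 0.1742, 0.1562]
tool_rot: [0.001, 0.987, 0.161, 0.001]
contact_force: [0.2, -3.2, 5.6]
gripper_width: 0.378
grasp_force: 60.5
```

```bash
python3 q.py
```

```text
t 17.92 pos [0.539  0.1742 0.1562] tool-frame move mm [-0.9 -0.4  1.2] yaw 18.51 z [ 2.1e-03 -8.0e-04 -1.0e+00] F [ 0.2  -3.23  5.62] T [-0.22   0.137  0.267] w 0.378 g 60.53254328202456 j6 1.43
0.079 0.167
```

Emit:
play_rows(commands=[[0, 0, 0, 0, 0, 0.8], [0, 0, 0, 0, 0, 0.8], [0, 0, 0, 0, 0, 0.8]])

```text
time: 18.17
tool_pos: [0.5391, 0.1742, 0.1562]
tool_rot: [0.001, 0.99, 0.14, 0.001]
contact_force: [-0.3, -3.8, 5.5]
gripper_width: 0.383
grasp_force: 60.5
```

```bash
python3 q.py
```

```text
t 18.17 pos [0.5391 0.1742 0.1562] tool-frame move mm [-1.  -0.4  1.2] yaw 16.11 z [ 0.0022 -0.001  -1.    ] F [-0.34 -3.75  5.5 ] T [-0.253  0.144  0.275] w 0.383 g 60.53397584706545 j6 1.472
0.079 0.166
```

Emit:
play_rows(commands=[[0, 0, 0, 0, 0, 0.8], [0, 0, 0, 0, 0, 0.8], [0, 0, 0, 0, 0, 0.8]])

```text
time: 18.42
tool_pos: [0.539, 0.1741, 0.1562]
tool_rot: [0.001, 0.993, 0.119, 0.001]
contact_force: [-0.3, -3.1, 4.2]
gripper_width: 0.383
grasp_force: 60.5
```

```bash
python3 q.py
```

```text
t 18.42 pos [0.539  0.1741 0.1562] tool-frame move mm [-1.  -0.4  1.2] yaw 13.71 z [ 0.0022 -0.001  -1.    ] F [-0.26 -3.12  4.2 ] T [-0.298  0.127  0.221] w 0.383 g 60.53872332908213 j6 1.514
0.08 0.166
```

Still free at 59°.

Emit:
play_rows(commands=[[0, 0, 0, 0, 0, 0.8], [0, 0, 0, 0, 0, 0.8], [0, 0, 0, 0, 0, 0.8]])

```text
time: 18.67
tool_pos: [0.5391, 0.1741, 0.1562]
tool_rot: [0.001, 0.995, 0.099, 0.001]
contact_force: [0.1, -2.2, 3.7]
gripper_width: 0.38
grasp_force: 60.5
```

```bash
python3 q.py
```

```text
t 18.67 pos [0.5391 0.1741 0.1562] tool-frame move mm [-1.  -0.4  1.2] yaw 11.31 z [ 0.0023 -0.0011 -1.    ] F [ 0.12 -2.23  3.74] T [-0.263  0.117  0.23 ] w 0.38 g 60.5391890835017 j6 1.556
0.08 0.163
```

Emit:
play_rows(commands=[[0, 0, 0, 0, 0, 0.8], [0, 0, 0, 0, 0, 0.8], [0, 0, 0, 0, 0, 0.8]])

```text
time: 18.92
tool_pos: [0.5391, 0.174, 0.1562]
tool_rot: [0.001, 0.997, 0.078, 0.001]
contact_force: [-0.0, -2.7, 4.7]
gripper_width: 0.38
grasp_force: 60.5
```

```bash
python3 q.py
```

```text
t 18.92 pos [0.5391 0.174  0.1562] tool-frame move mm [-1.  -0.4  1.2] yaw 8.91 z [ 0.0023 -0.0012 -1.    ] F [-0.04 -2.7   4.71] T [-0.329  0.111  0.143] w 0.38 g 60.546634329948574 j6 1.597
0.082 0.166
```

Emit:
play_rows(commands=[[0, 0, 0, 0, 0, 0.8], [0, 0, 0, 0, 0, 0.8], [0, 0, 0, 0, 0, 0.8]])

```text
time: 19.17
tool_pos: [0.5391, 0.174, 0.1563]
tool_rot: [0.001, 0.998, 0.057, 0.001]
contact_force: [0.5, -3.2, 4.9]
gripper_width: 0.383
grasp_force: 60.6
```

```bash
python3 q.py
```

```text
t 19.17 pos [0.5391 0.174  0.1563] tool-frame move mm [-1.1 -0.4  1.3] yaw 6.51 z [ 0.0024 -0.0013 -1.    ] F [ 0.54 -3.15  4.95] T [-0.342  0.081  0.219] w 0.383 g 60.55295410333201 j6 1.639
0.087 0.166
```

Emit:
play_rows(commands=[[0, 0, 0, 0, 0, 0.8], [0, 0, 0, 0, 0, 0.8], [0, 0, 0, 0, 0, 0.8]])

```text
time: 19.42
tool_pos: [0.5391, 0.174, 0.1562]
tool_rot: [0.001, 0.999, 0.036, 0.001]
contact_force: [-0.4, -3.4, 4.0]
gripper_width: 0.386
grasp_force: 60.6
```

```bash
python3 q.py
```

```text
t 19.42 pos [0.5391 0.174  0.1562] tool-frame move mm [-1.1 -0.4  1.2] yaw 4.11 z [ 0.0023 -0.0014 -1.    ] F [-0.41 -3.36  4.01] T [-0.353  0.09   0.237] w 0.386 g 60.55958914803341 j6 1.681
0.097 0.166
```

Emit:
play_rows(commands=[[0, 0, 0, 0, 0, 0.8], [0, 0, 0, 0, 0, 0.8], [0, 0, 0, 0, 0, 0.8]])

```text
time: 19.67
tool_pos: [0.5391, 0.1739, 0.1562]
tool_rot: [0.001, 1.0, 0.015, 0.001]
contact_force: [-0.6, -3.2, 4.0]
gripper_width: 0.385
grasp_force: 60.6
```

```bash
python3 q.py
```

```text
t 19.67 pos [0.5391 0.1739 0.1562] tool-frame move mm [-1.1 -0.4  1.2] yaw 1.71 z [ 0.0023 -0.0015 -1.    ] F [-0.6  -3.24  4.01] T [-0.34   0.121  0.219] w 0.385 g 60.567481911275536 j6 1.723
0.11 0.165
```

Emit:
play_rows(commands=[[0, 0, 0, 0, 0, 0.8], [0, 0, 0, 0, 0, 0.8], [0, 0, 0, 0, 0, 0.8]])

```text
time: 19.92
tool_pos: [0.5391, 0.1739, 0.1562]
tool_rot: [0.001, 1.0, -0.006, 0.001]
contact_force: [0.0, -3.0, 5.2]
gripper_width: 0.383
grasp_force: 60.6
```

```bash
python3 q.py
```

```text
t 19.92 pos [0.5391 0.1739 0.1562] tool-frame move mm [-1.1 -0.4  1.2] yaw -0.69 z [ 0.0023 -0.0016 -1.    ] F [ 0.01 -2.95  5.21] T [-0.4    0.086  0.288] w 0.383 g 60.57673134841025 j6 1.765
0.125 0.165
```

Emit:
play_rows(commands=[[0, 0, 0, 0, 0, 0.8], [0, 0, 0, 0, 0, 0.8], [0, 0, 0, 0, 0, 0.8]])

```text
time: 20.17
tool_pos: [0.5391, 0.1739, 0.1562]
tool_rot: [0.001, 1.0, -0.027, 0.001]
contact_force: [-0.2, -3.3, 5.6]
gripper_width: 0.386
grasp_force: 60.6
```

```bash
python3 q.py
```

```text
t 20.17 pos [0.5391 0.1739 0.1562] tool-frame move mm [-1.1 -0.4  1.2] yaw -3.08 z [ 0.0023 -0.0017 -1.    ] F [-0.19 -3.29  5.64] T [-0.402  0.028  0.245] w 0.386 g 60.58664167067036 j6 1.807
0.142 0.165
```

Emit:
play_rows(commands=[[0, 0, 0, 0, 0, 0.8], [0, 0, 0, 0, 0, 0.8], [0, 0, 0, 0, 0, 0.8]])

```text
time: 20.42
tool_pos: [0.5391, 0.1738, 0.1562]
tool_rot: [0.001, 0.999, -0.048, 0.001]
contact_force: [-0.1, -4.6, 6.0]
gripper_width: 0.383
grasp_force: 60.6
```

```bash
python3 q.py
```

```text
t 20.42 pos [0.5391 0.1738 0.1562] tool-frame move mm [-1.1 -0.4  1.2] yaw -5.48 z [ 0.0022 -0.0018 -1.    ] F [-0.08 -4.65  5.96] T [-0.417  0.086  0.332] w 0.383 g 60.597717601340264 j6 1.849
0.16 0.167
```

Emit:
play_rows(commands=[[0, 0, 0, 0, 0, 0.8], [0, 0, 0, 0, 0, 0.8], [0, 0, 0, 0, 0, 0.8]])

```text
time: 20.67
tool_pos: [0.5391, 0.1738, 0.1562]
tool_rot: [0.001, 0.998, -0.069, 0.001]
contact_force: [-0.3, -3.2, 5.2]
gripper_width: 0.383
grasp_force: 60.6
```

```bash
python3 q.py
```

```text
t 20.67 pos [0.5391 0.1738 0.1562] tool-frame move mm [-1.2 -0.4  1.2] yaw -7.88 z [ 0.0023 -0.0019 -1.    ] F [-0.27 -3.15  5.19] T [-0.453  0.091  0.276] w 0.383 g 60.60924699995667 j6 1.89
0.178 0.167
```

Emit:
play_rows(commands=[[0, 0, 0, 0, 0, 0.8], [0, 0, 0, 0, 0, 0.8], [0, 0, 0, 0, 0, 0.8]])

```text
time: 20.92
tool_pos: [0.5391, 0.1738, 0.1562]
tool_rot: [0.001, 0.996, -0.09, 0.001]
contact_force: [-0.6, -4.3, 5.9]
gripper_width: 0.382
grasp_force: 60.6
```

```bash
python3 q.py
```

```text
t 20.92 pos [0.5391 0.1738 0.1562] tool-frame move mm [-1.2 -0.3  1.2] yaw -10.27 z [ 0.0023 -0.0019 -1.    ] F [-0.59 -4.26  5.91] T [-0.426  0.124  0.345] w 0.382 g 60.62108598416671 j6 1.932
0.197 0.168
```

Emit:
play_rows(commands=[[0, 0, 0, 0, 0, 0.8], [0, 0, 0, 0, 0, 0.8], [0, 0, 0, 0, 0, 0.8]])

```text
time: 21.17
tool_pos: [0.5391, 0.1737, 0.1562]
tool_rot: [0.001, 0.994, -0.11, 0.001]
contact_force: [-0.1, -5.2, 4.9]
gripper_width: 0.379
grasp_force: 60.6
```

```bash
python3 q.py
```

```text
t 21.17 pos [0.5391 0.1737 0.1562] tool-frame move mm [-1.2 -0.4  1.2] yaw -12.67 z [ 0.0022 -0.0021 -1.    ] F [-0.12 -5.18  4.93] T [-0.474  0.065  0.344] w 0.379 g 60.634724458213896 j6 1.974
0.217 0.165
```

Emit:
play_rows(commands=[[0, 0, 0, 0, 0, 0.8], [0, 0, 0, 0, 0, 0.8], [0, 0, 0, 0, 0, 0.8]])

```text
time: 21.42
tool_pos: [0.539, 0.1737, 0.1562]
tool_rot: [0.001, 0.991, -0.131, 0.001]
contact_force: [-0.2, -3.8, 5.2]
gripper_width: 0.379
grasp_force: 60.6
```

```bash
python3 q.py
```

```text
t 21.42 pos [0.539  0.1737 0.1562] tool-frame move mm [-1.2 -0.3  1.2] yaw -15.07 z [ 0.0022 -0.0022 -1.    ] F [-0.24 -3.8   5.2 ] T [-0.518  0.084  0.339] w 0.379 g 60.64714387524873 j6 2.016
0.236 0.166
```

Emit:
play_rows(commands=[[0, 0, 0, 0, 0, 0.8], [0, 0, 0, 0, 0, 0.8], [0, 0, 0, 0, 0, 0.8]])

```text
time: 21.67
tool_pos: [0.5391, 0.1736, 0.1562]
tool_rot: [0.001, 0.988, -0.152, 0.001]
contact_force: [-0.3, -4.5, 5.4]
gripper_width: 0.383
grasp_force: 60.7
```

```bash
python3 q.py
```

```text
t 21.67 pos [0.5391 0.1736 0.1562] tool-frame move mm [-1.2 -0.3  1.2] yaw -17.46 z [ 0.0022 -0.0023 -1.    ] F [-0.29 -4.52  5.38] T [-0.507  0.088  0.342] w 0.383 g 60.66061811987311 j6 2.058
0.256 0.165
```

Emit:
play_rows(commands=[[0, 0, 0, 0, 0, 0.8], [0, 0, 0, 0, 0, 0.8], [0, 0, 0, 0, 0, 0.8]])

```text
time: 21.92
tool_pos: [0.539, 0.1736, 0.1562]
tool_rot: [0.001, 0.985, -0.172, 0.001]
contact_force: [-1.5, -4.8, 6.0]
gripper_width: 0.382
grasp_force: 60.7
```

```bash
python3 q.py
```

```text
t 21.92 pos [0.539  0.1736 0.1562] tool-frame move mm [-1.2 -0.3  1.2] yaw -19.86 z [ 0.0021 -0.0024 -1.    ] F [-1.49 -4.81  6.01] T [-0.552  0.111  0.391] w 0.382 g 60.674495219718665 j6 2.1
0.276 0.166
```

Emit:
play_rows(commands=[[0, 0, 0, 0, 0, 0.8], [0, 0, 0, 0, 0, 0.8], [0, 0, 0, 0, 0, 0.8]])

```text
time: 22.17
tool_pos: [0.539, 0.1735, 0.1562]
tool_rot: [0.001, 0.981, -0.193, 0.001]
contact_force: [-0.4, -5.3, 5.1]
gripper_width: 0.385
grasp_force: 60.7
```

```bash
python3 q.py
```

```text
t 22.17 pos [0.539  0.1735 0.1562] tool-frame move mm [-1.2 -0.3  1.2] yaw -22.26 z [ 0.0021 -0.0025 -1.    ] F [-0.38 -5.28  5.07] T [-0.597  0.131  0.422] w 0.385 g 60.689011914655566 j6 2.141
0.296 0.166
```

Emit:
play_rows(commands=[[0, 0, 0, 0, 0, 0.8], [0, 0, 0, 0, 0, 0.8], [0, 0, 0, 0, 0, 0.8]])

```text
time: 22.42
tool_pos: [0.539, 0.1735, 0.1562]
tool_rot: [0.001, 0.977, -0.213, 0.001]
contact_force: [-1.2, -5.0, 6.0]
gripper_width: 0.382
grasp_force: 60.7
```

```bash
python3 q.py
```

```text
t 22.42 pos [0.539  0.1735 0.1562] tool-frame move mm [-1.3 -0.3  1.2] yaw -24.65 z [ 0.0021 -0.0026 -1.    ] F [-1.22 -5.01  5.96] T [-0.591  0.124  0.499] w 0.382 g 60.703467540442944 j6 2.183
0.316 0.166
```

The moment is about 0.24 Nm above free running, which counts as firm. I'll let go and rise.

Emit:
play_rows(commands=[[0, 0, 0, 0, 0, 0], [0, 0, 0, 0, 0, 0], [0, 0, 0, 0, 0, 0], [0, 0, 0, 0, 0, 0], [0, 0, 0, 0, 0, 0]], hand=60)

```text
time: 22.83
tool_pos: [0.538, 0.1748, 0.1548]
tool_rot: [0.0, 0.977, -0.214, -0.0]
contact_force: [0.3, -0.0, 0.5]
gripper_width: 0.701
grasp_force: 0.0
```

Emit:
play_rows(commands=[[0, 0, -5, 0, 0, 0], [0, 0, -15, 0, 0, 0], [0, 0, -20, 0, 0, 0], [0, 0, -30, 0, 0, 0], [0, 0, -30, 0, 0, 0]])

```text
time: 23.25
tool_pos: [0.5375, 0.1746, 0.2557]
tool_rot: [0.0, 0.977, -0.214, -0.001]
contact_force: [-0.5, 0.5, 0.7]
gripper_width: 0.705
grasp_force: 0.0
```

Emit:
play_rows(commands=[[0, 0, -20, 0, 0, 0], [0, 0, -10, 0, 0, 0], [0, 0, 0, 0, 0, 0], [0, 0, 0, 0, 0, 0]])

```text
time: 23.58
tool_pos: [0.5381, 0.1747, 0.285]
tool_rot: [-0.0, 0.977, -0.214, -0.0]
contact_force: [-0.7, -0.7, -1.3]
gripper_width: 0.704
grasp_force: 0.0
```

```bash
python3 q.py; python3 -c "
from h import *
g=imaging.grab_frame('scene')['image'][:,:,::-1]
cv2.imwrite('pics/c6.png',np.hstack([cv2.resize(g[150:220,225:295],(400,400),interpolation=cv2.INTER_CUBIC),cv2.resize(g[310:390,360:440],(400,400))]))"
```

```text
t 23.58 pos [0.5381 0.1747 0.285 ] tool-frame move mm [1.0e-01 4.0e-01 1.3e+02] yaw -24.7 z [-0.  0. -1.] F [-0.66 -0.73 -1.32] T [0.06  0.014 0.03 ] w 0.704 g 0.0 j6 2.184
-0.0 -0.0
```

View pics/c6.png

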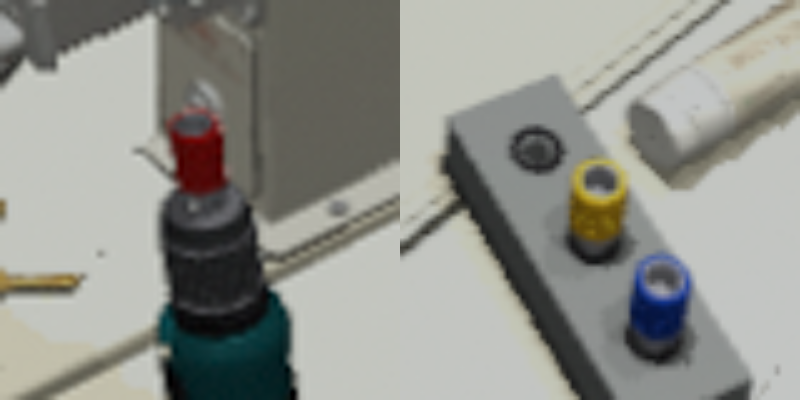

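The red setter stands upright and home in the chuck, with its top at about pixel (258.5,171) against an expected (258,171). Yellow and blue are still in the block. Handing in.

```bash
python3 -c "
from plant import manip
print(manip.job_done())"
```

```text
the job is handed in; nothing more can be done
None
```

I handed the job in with the red nut setter home and upright in the chuck and the sleeve tightened about 0.24 Nm above free running. The yellow and blue setters are still in the block and the gripper is clear; the hand-in returned no verdict.

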